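# Release a dose card from its hold-down bar and slide it to the check area

### The arm

A 7-joint arm with a two-finger parallel gripper is mounted at the origin on a cart in front of the work surface, level with it; the furniture and walls round the work are solid. World frame = base frame: x ahead of the robot, y to its left, z up, the work surface at z = 0. Lengths are in m, angles in rad, forces in N, time in s.
With the tool pointing down it reaches from about 0.425 to 0.925 m from the base axis. Payload 6.8 kg.
Tool frame: the origin (TCP) lies at the very end of the fingers, on their centre line; the grasp point (between the pads) lies 19 mm behind it; z points along the fingers, y is the line along which they close (so a half turn about z gives the same grasp; the last joint's range is limited). The gripper opens to 85 mm and grips with 20 to 120 N. Pads are 22 mm wide; open, the fingers measure 114 mm over their backs; the gripper's body (76 mm by 85 mm) begins 54 mm behind the grasp point. The pads swing forward as they close: fully open they stand 13 mm farther back than shut.
Start: joints at [1.225, 0.477, 0.022, 1.555, -0.011, 1.109, -0.083], TCP at [0.159, -0.656, 0.231] pointing down, gripper open.
Joint ranges: [-2.96, 2.96], [-0.34, 2.1], [-1.41, 1.46], [0.24, 2.44], [-1.37, 4.51], [0.17, 1.92], [-2.96, 2.96]. Speed limits (rad/s): [2.39, 2.39, 3.14, 3.14, 3.14, 3.14, 3.14].

### API

Orientations are given as a unit quaternion [w, x, y, z].
In Python, from station import bot gives the robot as it stands.
- The arm moves only by the tool jog_arm, never from a script. Its argument "motion" is a list of rows, each a list of 7 numbers: the turn, a rotation vector about the tool's x, y, z in rad, then the shift along the tool's x, y, z in mm, then the finger opening in mm, from 0 to 85.4. A call has 1 to 10 rows; each row is the pose to reach, as a shift and turn from the pose commanded when the call began, along the tool's axes at that moment; what a row does not reach only later rows make up. A row lasts 1/8 s, in which the tool goes at most 62.5 mm and 10.7 degrees, less where a joint would pass 70% of its speed; a pose out of reach is approached as far as the arm can. A call with a gripper value outside its range is refused whole. The fingers move at their own pace and stop on an object; "grip_force" is the grip in N (left out, the last holds). Time passes only in rows, so rows that repeat a pose let the fingers close. It gives the time, the measured TCP pose, the force, the opening and the grip force at its end, in the units of the state.
- bot.get_obs(): the state, without advancing time (a new reading comes with each control period).
- bot.read_camera(name): name is "scene" or "top" or "wrist"; returns a dict with "pixels" (480x640x3 uint8, red, green, blue), "camera_matrix" (3x3 intrinsics, pixels), "T" (4x4, takes a point from camera to world coordinates); the wrist camera has in their place "tool_from_camera" (4x4, takes a point from camera to tool coordinates, whose origin is the TCP and whose axes are the flange's). Camera axes: x right, y down, z forward; pixel columns grow to the right and rows downward; lengths in m; the calibration is good to about 2 mm. A picture is of the moment at which its call begins: read the wrist's pose just before it. There is no depth.
- bot.hand_in(): hands the job in; it is judged then, once.
Trained networks look in a picture, given as the dict that the camera call returned (one of the last four; its "shot" number tells which), for a name from the list of things; names that differ only in an ending like _2 or _b are one class to them, and where a whole thing is asked for, a point or a joint stands for the part that bears it (a point fixed in the world has none). Each returns a list of dicts, best first, with "score" (0 to 1); they miss things now and then, are a little off and sometimes report something else, mostly with a low value. They report only what shows in the picture. A call takes as long as a camera call.
- bot.spot_in(thing, picture): "xy" ([column, row] in pixels, amid what is visible of it).
- bot.tip_of(thing, picture): "xy" ([column, row] in pixels: a listed point, or the origin of a listed thing).
The state is a dict: "t": time; "q": joint angles; "joint_vel": joint speeds; "joint_torque": joint torques, N m; "eef_pos": TCP position; "tool_rot": TCP orientation; "contact_force": force on the tool from outside, world axes, zero at the start; "torque": the same for the moment, N m; "gripper_width": opening from 0.0 (shut) to 1.0 (fully open); "grasp_force": force on a finger pad.
Only numpy, scipy, OpenCV 4.12 (cv2) and the standard library are available. Lean on these libraries where they do the work, as an engineer would, in place of code of your own. Each camera call takes 0.05 s, during which the arm holds its last target. There are 200 camera calls.

### The job

Swing the hold-down bar by its red handle right up and back so that it frees the blue dose card, then slide the card along its channel, without lifting it out, onto the green check area until it meets the end stop. Then swing the bar back down flat on the empty bed. Do not knock the bottle or the stack of cups behind the fixture.

Things in the scene. Friction and masses are not known exactly. Their poses are not given: they have to be found in the camera images.
- fixture: Fixed aluminium plate, 155 x 290 x 12 mm. Origin: on its underside, mid-length and midway between the rails; x points away from the robot, y to its left along the channel, z up. Plate: x -70..85, y -145..145; its top, the bed, at z = 12 mm, white on the left, green (check area) for y < 0. Grey rails along y, 8 mm above the bed, inner faces at x = +-46.5. Its left (+y) end is open.
- end_stop (a point): Middle of the grey end stop's face, at bed level, at the right-hand (-y) end of the channel: x = 0, y = -135, z = 12 mm in the fixture's frame. The stop stands 16 mm above the bed. Against it the card's origin is at y = -70 mm in the fixture's frame.
- dose_card: Loose blue rigid card, 90 (x) x 130 (y) x 10 mm, about 80 g, with 12 clear round pockets 20 mm wide and 7 mm high on its top at x -28, 0, 28, y -48, -25, 25, 48. Origin: centre of its underside. It lies on the bed, its axes along the fixture's, held by the bar that lies between its pocket rows; with the bar up, a push of about 1 N on its left (+y) end slides it.
- clamp_bar (a joint): Angle of the hold-down bar about its hinge: 0 = flat across the channel (as found), pi/2 = upright, 1.85 = leaning back at its stop. A stiff hinge (about 0.25 N m): the bar stays at any angle at which it is left. The bar is steel, 20 mm wide, 10 mm thick.
- bar_handle (a point): Centre of the red handle at the bar's free end, 170 mm from the hinge axis: 44 mm long along the bar, 20 mm wide along the hinge axis, 16 mm thick. With the bar flat it overhangs the robot-side edge, at x = -95, y = 50, z = 27.5 mm in the fixture's frame. Pinched across its 20 mm it can pivot between the fingers as the bar swings; lifting takes about 3 N there.
- bar_hinge (a point): Point on the hinge axis at the middle of the bar: x = 75, y = 50, z = 27.5 mm in the fixture's frame. The axis lies along the fixture's y; the flat bar reaches from here towards the robot.
- bottle_mid (a point): Bystander: centre (half-way up) of a white bottle with a green band, 38 mm across, 68 mm high, standing loose behind the fixture on the right.
- cups_mid (a point): Bystander: centre (half-way up) of a stack of clear cups, 46 mm across, 58 mm high, standing loose behind the fixture on the left.

How it is judged:
On the way, in this order (a step that is already met when the one before it is completed fails the run):
1. the hold-down bar is swung up, clear of the card (value of joint clamp_bar above 1.3 rad), for 0.2 s.
2. the card has been slid along its channel to the end stop while the bar is up (y of dose_card in the frame of fixture between -0.08 and -0.062 m and x of dose_card in the frame of fixture between -0.008 and 0.008 m and z of dose_card in the frame of fixture below 0.016 m and angle between the y axis of dose_card and the y axis of fixture, either way round below 0.08 rad and value of joint clamp_bar above 0.5 rad), for 0.2 s.
At the end, for the whole second after the job is handed in: The card lies at rest flat in the channel on the check area, its end within 8 mm of the end stop, and the bar is down within 0.08 rad of flat (y of dose_card in the frame of fixture between -0.08 and -0.062 m and x of dose_card in the frame of fixture between -0.008 and 0.008 m and z of dose_card in the frame of fixture below 0.016 m and angle between the y axis of dose_card and the y axis of fixture, either way round below 0.08 rad and value of joint clamp_bar below 0.08 rad and linear speed of dose_card below 0.02 m/s); the robot touches nothing.
It fails at once if the card is lifted out of its channel (more than 15 mm) or tipped (more than 0.25 rad) (z of dose_card in the frame of fixture above 0.027 m or angle between dose_card's own z axis and vertical above 0.25 rad).
It fails at once if the bottle or the cups are moved more than 25 mm (distance of any of bottle_mid, cups_mid from where it was at the start of the episode above 0.025 m).
It also fails if it takes over 72 s, if anything falls off the work surface, if the arm or the gripper's body presses on something with over 40 N, if the wrist force passes 120 N, or if a joint passes its speed limit or range.

## Working session

There is one attempt and no reset: what is moved stays moved. The work goes in short steps, Python scripts to look and compute and a tool call to move; the robot and the scene stay as the last step left them, time stands still between calls to the robot, and variables do not carry over. Pictures are saved under pics/ and viewed, at most 10 in all, crops included, and the job is handed in when it is done.

Besides the shell and the picture viewer there is one more tool, called after "Emit:" as name([rows], argument=value, ...), one row to a line, values as JSON. jog_arm: Moves the arm, as the interface text tells. Its arguments: {"type":"object","properties":{"motion":{"type":"array"},"grip_force":{"type":"number"}},"required":["motion"]}

```bash
mkdir -p pics; cat > h.py <<'E'
import numpy as np,cv2
from station import bot
from scipy.spatial.transform import Rotation as R
def RT():
    o=bot.get_obs();w,x,y,z=o['tool_rot'];T=np.eye(4);T[:3,:3]=R.from_quat([x,y,z,w]).as_matrix();T[:3,3]=o['eef_pos'];return T
def cam(n):
    T=RT();p=bot.read_camera(n)
    p['W']=p['T'] if 'T' in p else T@p['tool_from_camera']
    return p
def ray(p,xy):
    d=np.linalg.inv(p['camera_matrix'])@[xy[0],xy[1],1];d=p['W'][:3,:3]@d
    return p['W'][:3,3],d/np.linalg.norm(d)
def tri(rs):
    A=sum(np.eye(3)-np.outer(d,d) for o,d in rs);b=sum((np.eye(3)-np.outer(d,d))@o for o,d in rs)
    return np.linalg.solve(A,b)
def atz(r,z): return r[0]+r[1]*(z-r[0][2])/r[1][2]
def save(p,n): cv2.imwrite('pics/'+n,p['pixels'][:,:,::-1])
E
python3 - <<'E'
from h import *
np.set_printoptions(precision=4,suppress=True)
o=bot.get_obs();print(o['t'],o['eef_pos'],o['tool_rot'],o['gripper_width']);print(RT()[:3,:3])
P=[cam('scene'),cam('top')]
save(P[0],'s.png');save(P[1],'t.png')
for n in ['bar_handle','bar_hinge','end_stop','fixture','dose_card','bottle_mid','cups_mid']:
    rs=[]
    for p in P:
        r=bot.tip_of(n,p)
        if r: rs.append(ray(p,r[0]['xy']));print(n,r[0])
    if len(rs)==2: print(n,tri(rs))
print(P[0]['W'],P[1]['W'])
E
```

```text
0.0 [ 0.1588 -0.6554  0.2303] [-0.0009  0.9929  0.1186 -0.0002] 1.0004806280573086
[[ 0.9719  0.2356 -0.0006]
 [ 0.2356 -0.9719  0.0017]
 [-0.0002 -0.0018 -1.    ]]
bar_handle {'xy': [288.4, 306.8], 'score': 0.97}
bar_handle {'xy': [262.1, 306.0], 'score': 0.62}
bar_handle [ 0.5199 -0.0251  0.0296]
bar_hinge {'xy': [260.2, 237.4], 'score': 0.73}
bar_hinge {'xy': [282.2, 209.5], 'score': 0.69}
bar_hinge [ 0.6816 -0.0536  0.029 ]
end_stop {'xy': [378.6, 245.6], 'score': 0.6}
end_stop {'xy': [380.9, 272.0], 'score': 0.69}
end_stop [ 0.5781 -0.2217  0.0174]
fixture {'xy': [303.1, 270.7], 'score': 0.69}
fixture {'xy': [303.7, 256.1], 'score': 0.77}
fixture [ 0.6047 -0.0917 -0.0019]
dose_card {'xy': [275.1, 274.3], 'score': 0.9}
dose_card {'xy': [277.4, 251.0], 'score': 0.76}
dose_card [ 0.6131 -0.046   0.0048]
bottle_mid {'xy': [325.6, 188.1], 'score': 0.8}
bottle_mid {'xy': [375.3, 168.6], 'score': 0.85}
bottle_mid [ 0.7494 -0.2124  0.0302]
cups_mid {'xy': [212.3, 217.5], 'score': 0.86}
cups_mid {'xy': [247.9, 153.0], 'score': 0.85}
cups_mid [0.7754 0.0023 0.0281]
[[-0.4673 -0.5845  0.6633  0.0144]
 [-0.8838  0.3287 -0.3329  0.1863]
 [-0.0234 -0.7418 -0.6702  0.656 ]
 [ 0.      0.      0.      1.    ]] [[ 0.0119 -0.9965  0.0825  0.5462]
 [-0.9997 -0.01    0.0231 -0.1252]
 [-0.0222 -0.0827 -0.9963  0.9858]
 [ 0.      0.      0.      1.    ]]
```

View pics/t.png

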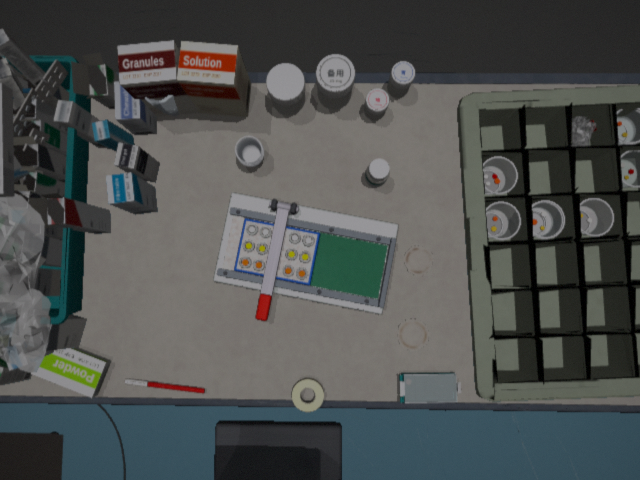

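View pics/s.png

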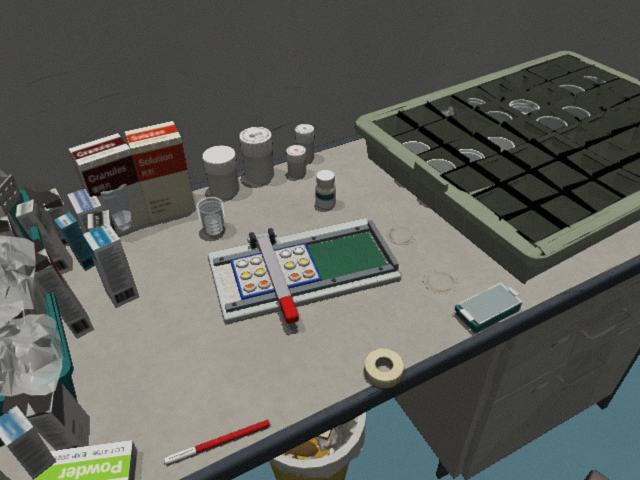

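The top view shows the fixture yawed about −10°, with the red handle at (262,306), the cups at (249,152) and the bottle at (377,171). The scene view shows the same layout with nothing between the arm and the handle. I'll move above the handle.

Emit:
jog_arm([
  [0,0,0.1,125,-132,0,85],
  [0,0,0.2,250,-264,0,85],
  [0,0,0.412,499,-527,0,85],
  [0,0,0.412,499,-527,0,85],
  [0,0,0.412,499,-527,0,85],
  [0,0,0.412,499,-527,0,85],
  [0,0,0.412,499,-527,0,85],
  [0,0,0.412,499,-527,0,85],
  [0,0,0.412,499,-527,0,85],
  [0,0,0.412,499,-527,0,85],
])

```text
t: 2.05
eef_pos: [0.47, -0.1134, 0.2318]
tool_rot: [0.0, 0.996, -0.087, 0.001]
contact_force: [0.4, -0.8, 0.9]
gripper_width: 0.998
grasp_force: 0.0
```

```bash
cat > m.py <<'E'
from h import *
np.set_printoptions(precision=4,suppress=True)
T=RT();p=cam('wrist');save(p,'w1.png');print(T)
print(p['tool_from_camera'])
for n,z in [('bar_handle',.0275),('bar_hinge',.0275),('end_stop',.012),('fixture',0),('dose_card',.012)]:
    r=bot.tip_of(n,p)
    if r: print(n,r[0],atz(ray(p,r[0]['xy']),z))
E
python3 m.py
```

```text
[[ 0.9848 -0.1737  0.0012  0.47  ]
 [-0.1737 -0.9848 -0.0005 -0.1134]
 [ 0.0013  0.0003 -1.      0.2318]
 [ 0.      0.      0.      1.    ]]
[[-0.0003 -0.9465 -0.3226  0.0829]
 [ 1.     -0.     -0.0008  0.0004]
 [ 0.0007 -0.3226  0.9465 -0.1428]
 [ 0.      0.      0.      1.    ]]
bar_handle {'xy': [222.0, 175.6], 'score': 0.97} [ 0.519  -0.0265  0.0275]
end_stop {'xy': [415.6, 75.0], 'score': 0.66} [ 0.5776 -0.228   0.012 ]
dose_card {'xy': [218.7, 73.9], 'score': 0.81} [ 0.6111 -0.0439  0.012 ]
```

View pics/w1.png

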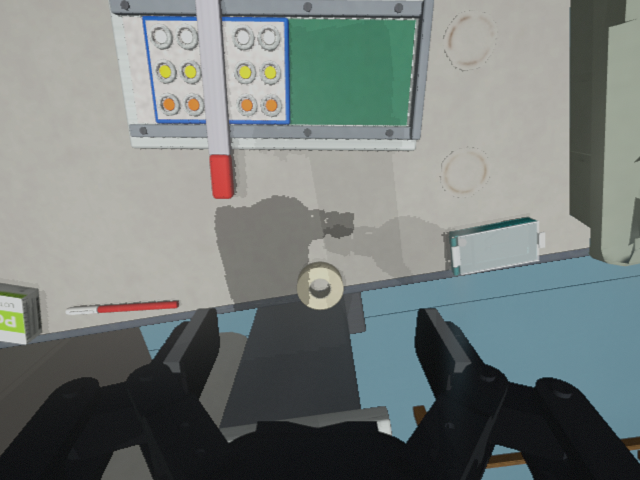

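The wrist view puts the handle at (222,176), with the bar almost aligned with the tool. The measured fixture yaw is about −10.8°. Two views put the handle at (0.5195, −0.026, 0.029), so I'll go down and grip.

Emit:
jog_arm([
  [0,0,0.015,17,-47,30,70],
  [0,0,0.015,34,-95,70,60],
  [0,0,0.015,34,-95,120,60],
  [0,0,0.015,34,-95,170,60],
  [0,0,0.015,34,-95,205,60],
  [0,0,0.015,34,-95,221,60],
  [0,0,0.015,34,-95,221,60],
], grip_force=30)

```text
t: 3.22
eef_pos: [0.5185, -0.0284, 0.01]
tool_rot: [0.0, 0.995, -0.095, -0.001]
contact_force: [0.1, -0.2, 0.2]
gripper_width: 0.701
grasp_force: 0.0
```

Emit:
jog_arm([
  [0,0,0,0,0,0,30],
  [0,0,0,0,0,0,10],
  [0,0,0,0,0,0,10],
  [0,0,0,0,0,0,10],
  [0,0,0,0,0,0,10],
  [0,0,0,0,0,0,10],
])

```text
t: 3.98
eef_pos: [0.5203, -0.0262, 0.0118]
tool_rot: [-0.001, 0.996, -0.094, 0.001]
contact_force: [-1.0, 3.3, 6.6]
gripper_width: 0.23
grasp_force: 32.6
```

```bash
python3 - <<'E'
from h import *
np.set_printoptions(precision=4,suppress=True)
print(RT());o=bot.get_obs();print(o['t'],o['gripper_width'],o['grasp_force'],o['contact_force'])
for n in['wrist','top']:
    p=cam(n);r=bot.tip_of('bar_handle',p)
    if r:print(n,r[0],atz(ray(p,r[0]['xy']),.0275))
E
```

```text
[[ 0.9824 -0.1869  0.0031  0.5203]
 [-0.1869 -0.9824  0.0009 -0.0262]
 [ 0.0029 -0.0014 -1.      0.0118]
 [ 0.      0.      0.      1.    ]]
3.975 0.22951370642059396 32.59209651499987 [-0.9955  3.3377  6.6499]
wrist {'xy': [317.7, 335.6], 'score': 0.77} [ 0.5169 -0.0263  0.0275]
top {'xy': [284.6, 205.9], 'score': 0.64} [ 0.6871 -0.0588  0.0275]
```

Emit:
jog_arm([
  [0,0,0,0.5,0,-13.6,10],
  [0,0,0,4,0,-37,10],
  [0,0,0,12,0,-63,10],
  [0,0,0,24,0,-87,10],
  [0,0,0,40,0,-109.5,10],
  [0,0,0,59,0,-129,10],
  [0,0,0,81,0,-145,10],
  [0,0,0,105,0,-157,10],
  [0,0,0,131,0,-165.5,10],
  [0,0,0,158,0,-169.6,10],
])

```text
t: 5.42
eef_pos: [0.6731, -0.0546, 0.1807]
tool_rot: [-0.001, 0.996, -0.094, -0.002]
contact_force: [-2.3, 5.5, -4.5]
gripper_width: 0.228
grasp_force: 36.3
```

Emit:
jog_arm([
  [0,0,0,17,0,0,10],
  [0,0,0,34,0,1,10],
  [0,0,0,49,0,4,10],
  [0,0,0,49,0,4,10],
  [0,0,0,49,0,4,10],
])

```text
t: 6.05
eef_pos: [0.7226, -0.0638, 0.1771]
tool_rot: [-0.001, 0.996, -0.094, 0.0]
contact_force: [2.0, 5.5, 1.0]
gripper_width: 0.23
grasp_force: 37.6
```

```bash
python3 - <<'E'
from h import *
np.set_printoptions(precision=4,suppress=True)
print(RT()[:3,3]);o=bot.get_obs();print(o['t'],o['gripper_width'],o['contact_force'])
p=cam('scene');save(p,'s2.png')
E
```

```text
[ 0.7226 -0.0638  0.1771]
6.05 0.22997812126734365 [1.9588 5.4714 0.9609]
```

View pics/s2.png

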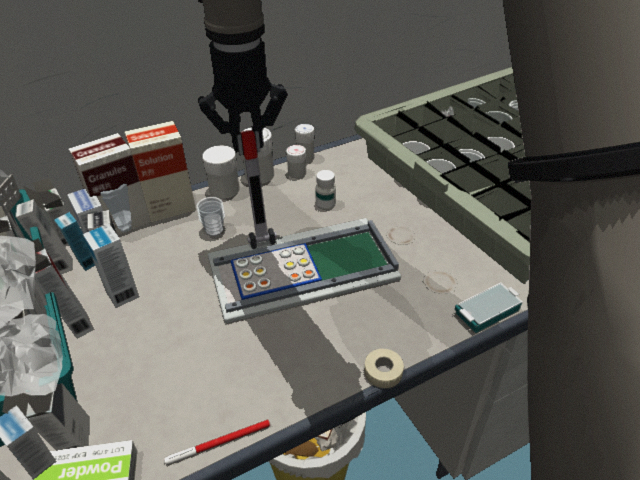

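The scene view shows the bar up and leaning back, with the handle at (250,143). The card is free, and the bottle and cups haven't moved. Next I release, rise, and move to the left end of the card.

Emit:
jog_arm([
  [0,0,0,0,0,0,60],
  [0,0,0,0,0,0,60],
  [0,0,0,0,0,0,60],
  [0,0,0,0,0,-35,60],
  [0,0,0,0,0,-75,60],
  [0,0,0,-40,-25,-75,60],
  [0,0,0,-80,-60,-75,30],
  [0,0,0,-112,-89,-75,0],
  [0,0,0,-112,-89,-40,0],
  [0,0,0,-112,-89,0,0],
])

```text
t: 7.35
eef_pos: [0.6294, 0.0425, 0.1764]
tool_rot: [-0.0, 0.996, -0.094, 0.001]
contact_force: [0.5, -0.5, -0.1]
gripper_width: 0.001
grasp_force: 0.0
```

Emit:
jog_arm([
  [0,0,0,0,0,50,0],
  [0,0,0,0,0,100,0],
  [0,0,0,0,0,130,0],
  [0,0,0,0,0,130,0],
  [0,0,0,0,0,130,0],
])

```text
t: 7.98
eef_pos: [0.6301, 0.0422, 0.0473]
tool_rot: [-0.0, 0.996, -0.095, 0.001]
contact_force: [-0.0, -0.1, -0.3]
gripper_width: 0.003
grasp_force: 0.0
```

```bash
cat > m2.py <<'E'
from h import *
import sys
np.set_printoptions(precision=4,suppress=True)
T=RT();o=bot.get_obs();print(o['t'],o['gripper_width'],T[:3,3],o['contact_force'])
c,s=np.cos(-.189),np.sin(-.189)
F=np.array([[c,s],[-s,c]]);O=np.array([.6034,-.093])
print('tcp in fixture',F@(T[:2,3]-O))
for n in['wrist','top','scene']:
    p=cam(n)
    if n==sys.argv[1]:save(p,sys.argv[2])
    for k,z in [('dose_card',.012),('end_stop',.012),('bar_hinge',.0275),('bar_handle',.0275)]:
        r=bot.tip_of(k,p)
        if r:print(n,k,r[0]['score'],F@(atz(ray(p,r[0]['xy']),z)[:2]-O))
E
python3 m2.py wrist w2.png
```

```text
7.975 0.003414332807855614 [0.6301 0.0422 0.0473] [-0.0115 -0.1457 -0.2569]
tcp in fixture [0.0008 0.1378]
wrist dose_card 0.96 [0.0003 0.0481]
wrist bar_hinge 0.83 [0.0743 0.0489]
top dose_card 0.7 [-0.0007  0.0483]
top end_stop 0.7 [ 0.0024 -0.1354]
top bar_hinge 0.65 [0.075  0.0493]
top bar_handle 0.64 [0.1275 0.0676]
scene dose_card 0.93 [-0.0041  0.0502]
scene end_stop 0.93 [ 0.0023 -0.1308]
scene bar_hinge 0.63 [0.0633 0.0542]
scene bar_handle 0.83 [0.3623 0.0111]
```

View pics/w2.png

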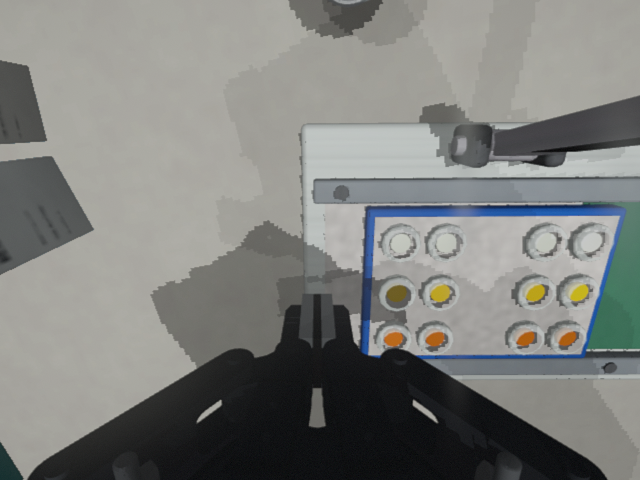

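The wrist view shows the card's left edge at about x=368 px, with the closed fingertips at (317,300) to its left over the open end. The gap is clear, so I'll lower and push.

Emit:
jog_arm([
  [0,0,0,0,0,20,0],
  [0,0,0,0,0,31.5,0],
  [0,0,0,0,0,31.5,0],
  [0,0,0,0,7,31.5,0],
  [0,0,0,0,14,31.5,0],
  [0,0,0,0,22,31.5,0],
  [0,0,0,0,32,31.5,0],
  [0,0,0,0,43,31.5,0],
  [0,0,0,0,54,31.5,0],
  [0,0,0,0,65,31.5,0],
])

```text
t: 9.98
eef_pos: [0.6167, -0.0226, 0.0145]
tool_rot: [0.0, 0.996, -0.095, 0.0]
contact_force: [-0.0, 0.7, 0.2]
gripper_width: -0.001
grasp_force: 0.3
```

```bash
python3 m2.py x x
```

```text
9.975 -0.0011189540535144818 [ 0.6167 -0.0226  0.0145] [-0.0408  0.735   0.179 ]
tcp in fixture [-0.0002  0.0717]
wrist dose_card 0.6 [-0.0009 -0.0043]
wrist bar_hinge 0.63 [0.0733 0.0491]
top dose_card 0.63 [ 0.0022 -0.003 ]
top end_stop 0.74 [ 0.0003 -0.1325]
top bar_hinge 0.83 [0.0756 0.0513]
top bar_handle 0.93 [0.1352 0.0714]
scene dose_card 0.8 [-0.0051 -0.0061]
scene end_stop 0.67 [ 0.0003 -0.1358]
```

Emit:
jog_arm([
  [0,0,0,0,11,0,0],
  [0,0,0,0,22,0,0],
  [0,0,0,0,33,0,0],
  [0,0,0,0,44,0,0],
  [0,0,0,0,53,0,0],
  [0,0,0,0,59,0,0],
  [0,0,0,0,62,0,0],
  [0,0,0,0,64,0,0],
  [0,0,0,0,66,0,0],
  [0,0,0,0,66,0,0],
])

```text
t: 11.98
eef_pos: [0.6045, -0.0857, 0.0144]
tool_rot: [-0.0, 0.996, -0.094, 0.0]
contact_force: [0.5, 2.6, 1.7]
gripper_width: -0.001
grasp_force: 1.5
```

```bash
python3 m2.py x x
```

```text
11.975 -0.0011772445698390657 [ 0.6045 -0.0857  0.0144] [0.5365 2.5589 1.6884]
tcp in fixture [-0.0003  0.0074]
wrist dose_card 0.85 [-0.0029 -0.0698]
wrist bar_hinge 0.74 [0.0745 0.0497]
top dose_card 0.82 [ 0.0004 -0.0739]
top end_stop 0.65 [-0.0007 -0.1341]
top bar_handle 0.57 [0.1269 0.0707]
scene dose_card 0.57 [-0.0062 -0.0659]
scene end_stop 0.95 [-0.0005 -0.1313]
scene bar_hinge 0.59 [0.0687 0.0552]
scene bar_handle 0.89 [0.3589 0.0095]
```

Emit:
jog_arm([
  [0,0,0,0,2,0,0],
  [0,0,0,0,3,0,0],
  [0,0,0,0,3,0,0],
])

```text
t: 13.1
eef_pos: [0.6041, -0.0861, 0.0145]
tool_rot: [-0.002, 0.996, -0.093, 0.0]
contact_force: [-0.1, 10.5, 2.1]
gripper_width: 0.003
grasp_force: 5.0
```

Emit:
jog_arm([
  [0,0,0,0,-8,0,0],
  [0,0,0,0,-15,0,0],
  [0,0,0,0,-15,-40,0],
  [0,0,0,0,-15,-90,0],
  [0,0,0,0,-15,-140,30],
  [0,0,0,0,-15,-190,60],
  [0,0,0,0,-15,-240,60],
  [0,0,0,0,-15,-240,60],
])

```text
t: 14.1
eef_pos: [0.6091, -0.0756, 0.2591]
tool_rot: [0.0, 0.995, -0.095, 0.004]
contact_force: [0.5, -0.2, -0.5]
gripper_width: 0.702
grasp_force: 0.0
```

```bash
python3 m2.py scene s3.png;python3 -c "
from h import *
T=RT();print(T[:3,:3].T@(np.array([.7226,-.0638,.1771])-T[:3,3]))"
```

```text
14.1 0.7016093054241457 [ 0.6091 -0.0756  0.2591] [ 0.48   -0.1925 -0.5116]
tcp in fixture [0.0023 0.0182]
wrist dose_card 0.88 [-0.0002 -0.0648]
wrist end_stop 0.64 [ 0.0011 -0.1349]
wrist bar_hinge 0.87 [0.0712 0.0478]
wrist bar_handle 0.87 [0.1121 0.0756]
scene dose_card 0.63 [-0.0094 -0.0666]
scene end_stop 0.59 [-0.0008 -0.1337]
scene bar_hinge 0.76 [0.0645 0.049 ]
scene bar_handle 0.89 [0.3674 0.007 ]
[ 0.11184237 -0.03249751  0.07723796]
```

View pics/s3.png

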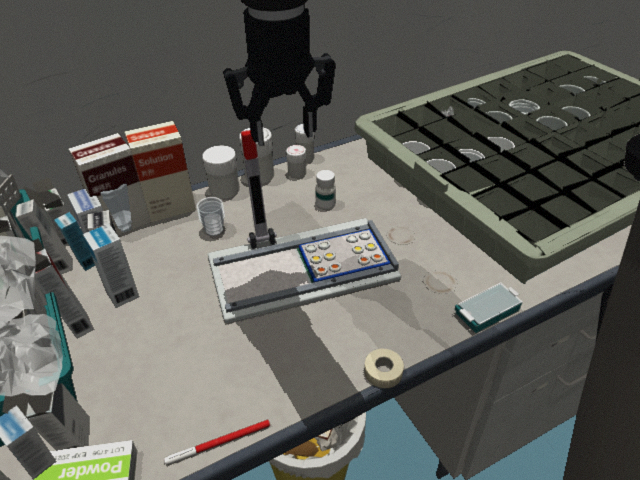

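The scene view shows the card against the stop at the right (about (345,255)). The bar is still leaning back with the handle at (250,143), and the cups and bottle are in place. I'll re-grip the handle.

Emit:
jog_arm([
  [0,0,0,50,-16,0,60],
  [0,0,0,95,-33,0,60],
  [0,0,0,112,-33,0,60],
  [0,0,0,112,-33,30,60],
  [0,0,0,112,-33,60,60],
  [0,0,0,112,-33,77,60],
  [0,0,0,112,-33,77,60],
  [0,0,0,112,-33,77,30],
  [0,0,0,112,-33,77,10],
  [0,0,0,112,-33,77,10],
])

```text
t: 16.1
eef_pos: [0.7236, -0.0639, 0.179]
tool_rot: [0.0, 0.996, -0.095, 0.001]
contact_force: [-0.0, -0.2, 4.1]
gripper_width: 0.229
grasp_force: 30.4
```

Emit:
jog_arm([
  [0,0,0,0,0,0,10],
  [0,0,0,0,0,0,10],
  [0,0,0,0,0,0,10],
])

```text
t: 16.48
eef_pos: [0.7236, -0.0639, 0.179]
tool_rot: [0.0, 0.996, -0.095, 0.001]
contact_force: [-0.3, -1.9, 5.5]
gripper_width: 0.23
grasp_force: 30.6
```

```bash
python3 -c "
from h import *
T=RT();print(T);o=bot.get_obs();print(o['contact_force'],o['gripper_width'])
h=np.array([.6865,-.058]);d=T[:3,3]
v=np.array([.982,-.188]);r=(d[:2]-h)@v;z=d[2]+.019-.0275;print(r,z,np.hypot(r,z),np.arctan2(z,-r))
a=np.arctan2(z,-r);l=np.hypot(r,z)
for i in range(1,20):
  t=max(a*(1-i/18),0);print(round(t,2),*np.round(1000*np.array([-l*np.cos(t)-r,z-l*np.sin(t)]),1))
"
```

```text
[[ 9.82055996e-01 -1.88575476e-01  2.30423832e-03  7.23609568e-01]
 [-1.88574169e-01 -9.82058646e-01 -7.73907125e-04 -6.39294335e-02]
 [ 2.40883707e-03  3.25500306e-04 -9.99997046e-01  1.78989596e-01]
 [ 0.00000000e+00  0.00000000e+00  0.00000000e+00  1.00000000e+00]]
[-0.26550628 -1.94123443  5.4534728 ] 0.23034743453514503
0.03755632947758526 0.17048959568943378 0.17457714662055723 1.7876186199329496
1.69 -17.1 -2.9
1.59 -34.4 -4.1
1.49 -51.7 -3.5
1.39 -68.9 -1.3
1.29 -85.8 2.7
1.19 -102.2 8.3
1.09 -117.9 15.5
0.99 -132.9 24.2
0.89 -146.9 34.4
0.79 -159.9 45.9
0.7 -171.6 58.7
0.6 -182.0 72.5
0.5 -191.0 87.3
0.4 -198.5 102.9
0.3 -204.4 119.2
0.2 -208.7 136.0
0.1 -211.3 153.2
0.0 -212.1 170.5
0 -212.1 170.5
```

Emit:
jog_arm([
  [0,0,0,-17,0,-3,10],
  [0,0,0,-34,0,-4,10],
  [0,0,0,-51.5,0,-3.5,10],
  [0,0,0,-68.5,0,-1,10],
  [0,0,0,-85.5,0,3,10],
  [0,0,0,-102,0,8,10],
  [0,0,0,-117.5,0,15.5,10],
  [0,0,0,-132,0,24,10],
  [0,0,0,-146,0,34.5,10],
  [0,0,0,-159,0,46,10],
])

```text
t: 17.73
eef_pos: [0.5673, -0.0349, 0.1321]
tool_rot: [0.001, 0.995, -0.095, 0.001]
contact_force: [2.8, -4.6, 0.4]
gripper_width: 0.225
grasp_force: 29.3
```

Emit:
jog_arm([
  [0,0,0,-12,0,13,10],
  [0,0,0,-22,0,26.5,10],
  [0,0,0,-31,0,41,10],
  [0,0,0,-38,0,57,10],
  [0,0,0,-44,0,73,10],
  [0,0,0,-48.5,0,90,10],
  [0,0,0,-51,0,107,10],
  [0,0,0,-52,0,120,10],
  [0,0,0,-52,0,124,10],
  [0,0,0,-52,0,124,10],
])

```text
t: 18.98
eef_pos: [0.5167, -0.0254, 0.0102]
tool_rot: [0.001, 0.995, -0.095, 0.001]
contact_force: [-7.3, -7.9, 36.2]
gripper_width: 0.227
grasp_force: 37.9
```

Emit:
jog_arm([
  [0,0,0,0,0,0,60],
  [0,0,0,0,0,0,60],
  [0,0,0,0,0,0,60],
  [0,0,0,-2,0,-30,60],
  [0,0,0,-2,0,-80,60],
  [0,0,0,-2,0,-140,60],
  [0,0,0,-40,0,-190,60],
  [0,0,0,-40,0,-190,60],
  [0,0,0,-40,0,-190,60],
])

```text
t: 20.1
eef_pos: [0.4762, -0.0163, 0.1969]
tool_rot: [0.0, 0.996, -0.094, -0.0]
contact_force: [0.3, -0.8, -0.6]
gripper_width: 0.703
grasp_force: 0.0
```

```bash
python3 m2.py scene s4.png
```

```text
20.1 0.7032069250649132 [ 0.4762 -0.0163  0.1969] [ 0.2702 -0.7877 -0.5681]
tcp in fixture [-0.1394  0.0514]
wrist dose_card 0.89 [-0.0018 -0.0686]
wrist end_stop 0.97 [-0.0002 -0.1358]
wrist bar_hinge 0.26 [-0.0037  0.0058]
wrist bar_handle 0.55 [-0.0967  0.0514]
top dose_card 0.69 [ 0.0007 -0.0657]
top end_stop 0.62 [-0.0011 -0.1354]
top bar_hinge 0.98 [0.0734 0.0531]
top bar_handle 0.58 [-0.0963  0.05  ]
scene dose_card 0.95 [-0.0048 -0.0686]
scene end_stop 0.93 [ 0.0008 -0.1375]
scene bar_hinge 0.77 [0.0712 0.0467]
scene bar_handle 0.65 [-0.0927  0.0488]
```

View pics/s4.png

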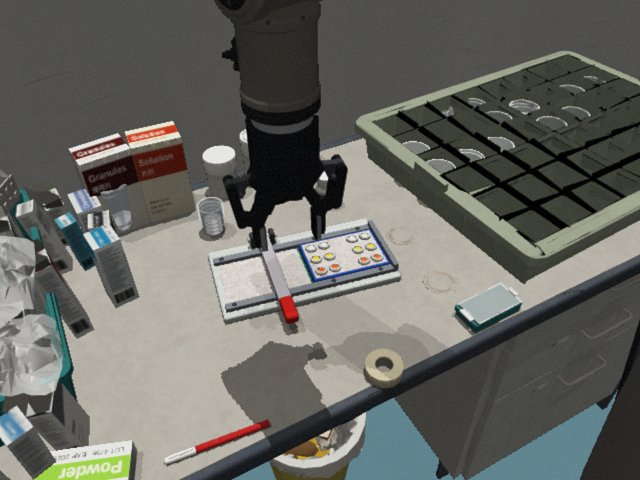

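The scene view shows the bar flat, with the handle at (289,308), the same spot as at the start. The card is at the stop around (345,255), and the arm is clear of everything.

```bash
python3 -c "
from station import bot
print(bot.hand_in())"
```

```text
the job is handed in; nothing more can be done
None
```

I swung the bar up, slid the card along the channel to the end stop and laid the bar back down flat. The job was handed in at about 20 s; hand-in returned no verdict, but the last pictures show the card at y ≈ −68 mm, the bar flat and the cups in place. The arm hid the bottle in that last view, and it was in place in the one before.

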